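Hinge check: lean the tablet, then hold the sprung cover just below its balance point

TASK

Set up and do the balance check on the clear sprung cover of the test box. First take the tablet out of the wooden slot holder and lean it, screen towards you, on the blue rest: lower edge between the ledge and the backrest, tilted back against the rubber bar, and let go of it. Then grip the cover by its yellow bar, raise it clearly past its balance point (the red mark on the white scale, 57 degrees open) and, without letting it drop, bring it back down to just below balance, about 50 degrees, with the red pointer in the green band; finish still gripping the bar there and holding the cover still, and leave the mug, blue screwdriver, white block and black tape alone.

Things in the scene. Friction and masses are not known exactly. Their poses are not given: they have to be found in the camera images.
- tablet: loose white tablet computer with a dark screen, 95 mm wide (its y), 125 mm tall (its z), 9 mm thick (its x), about 0.2 kg; origin in the middle of its lower edge, z up along the tablet; the screen looks to its -x. It stands upright in the slot holder's slot, with the holder's yaw, its lower edge 8 mm above the bench
- tablet_top (a point): middle of the tablet's upper edge, 125 mm from its origin
- tablet_front (a point): a point in the air 100 mm straight out from the screen (tablet frame -0.100, 0, 0.0625), used to tell which way the screen looks
- slot_holder: fixed light wooden holder, 70 x 90 mm foot 8 mm high, with two walls across its x that leave a 14 mm slot; the walls' tops are 42 mm above the bench, so the tablet's upper 91 mm stand free; origin at the centre of its underside, x across the slot. Lift the tablet straight up out of it
- lean_rest: fixed rest with a blue steel base, base 85x90 mm, 6 mm thick; x points away from the robot. Origin on the underside below the backrest's front. Backrest: rubber bar along y, 86 mm long, 12 mm thick, its front at x=0, axis 50 mm above the bench. Front ledge: x -44 to -38 mm, top 16 mm up. The tablet's lower edge goes on the base between them; with its lower rear edge at x=-20 mm it leans about 0.4 rad
- test_box: fixed grey open box, 150 mm deep (x), 210 wide (y), 80 high; origin at the centre of its underside, x points away from the robot; the cover's hinge runs along y at the far rim. White sector scale on its left (+y) side, centred on the hinge: green band 0.78 to 0.97 rad, red mark 1.0 rad; a red pointer turns with the cover
- cover_hinge (a point): middle of the hinge axis: in the box frame x = +68 mm, y = 0, 90 mm above the bench
- pull_bar: yellow round bar of the cover, 12 mm thick, 96 mm long along the hinge direction (its y), a sleeve that turns freely between two thin arms 45 mm in front of the cover's edge, so fingers can straddle it from above and the hand may stay upright as the cover swings; origin at its middle, 193 mm from the hinge axis, 90 mm above the bench when shut
- cover (a joint): opening angle of the clear cover (0.83 kg with bar), rad: 0 shut and level; grows as the bar goes up and away from the robot; stop at 1.40. A spring helps: at 1.00 (57 degrees) it balances, but not stably: below that it falls shut, above it rises to the stop by itself. Unbalanced force at the bar under 1.5 N everywhere
- mug: loose green mug, 86 x 116 x 94 mm, bystander; origin at the centre of its underside
- driver_blue: loose blue screwdriver, 25 x 176 x 24 mm, bystander
- block_white: loose white fixture block, 30 x 52 x 24 mm, bystander
- black_tape: loose roll of black tape, 53 x 51 x 19 mm, bystander
Not all that is in view belongs to the job. Several things look just like the lean_rest: the one meant starts farthest to the robot's right.

How it is judged:
On the way, in this order (a step that is already met when the one before it is completed fails the run):
1. the tablet leans on the rest, screen to the robot, and is let go (angle between tablet's own z axis and vertical between 0.15 and 0.65 rad and x of tablet in the frame of lean_rest between -0.038 and 0 m and z of tablet in the frame of lean_rest below 0.016 m and x of tablet_front in the frame of lean_rest below -0.06 m and contact force between tablet and lean_rest above 0.3 N and contact force between the fingers and tablet below 0.05 N and y of tablet in the frame of lean_rest between -0.045 and 0.045 m), for 0.3 s.
2. the cover is raised past its balance point (value of joint cover above 1.04 rad), for 0.05 s.
At the end, for the whole second after the job is handed in: fingers grip the bar (over 1 N), cover still at 0.78 to 0.97 rad after being past 1.04; tablet let go, at rest on the lean rest: tilted back 0.15 to 0.65 rad, lower edge on the base between ledge and backrest, within 45 mm of its middle, screen to the robot (value of joint cover between 0.78 and 0.97 rad and velocity of joint cover between -0.05 and 0.05 rad/s and contact force between the fingers and pull_bar above 1 N and angle between tablet's own z axis and vertical between 0.15 and 0.65 rad and x of tablet in the frame of lean_rest between -0.038 and 0 m and y of tablet in the frame of lean_rest between -0.045 and 0.045 m and z of tablet in the frame of lean_rest below 0.016 m and x of tablet_front in the frame of lean_rest below -0.06 m and linear speed of tablet below 0.02 m/s and contact force between tablet and lean_rest above 0.3 N); the arm keeps its last pose, push and grip.
It fails at once if the cover was let drop (closing faster than 2.5 rad/s) (velocity of joint cover below -2.5 rad/s).
It fails at once if a bystander was moved more than 30 mm (distance of any of mug, driver_blue, block_white, black_tape from where it was at the start of the episode above 0.03 m).
It also fails if it takes over 51 s, if anything falls off the work surface, if the arm or the gripper's body presses on something with over 40 N, if the wrist force passes 120 N, or if a joint passes its speed limit or range.

ROBOT

A 6-joint arm with a two-finger parallel gripper is mounted at the origin on a cart in front of the work surface, level with it; the furniture and walls round the work are solid. World frame = base frame: x ahead of the robot, y to its left, z up, the work surface at z = 0. Lengths are in m, angles in rad, forces in N, time in s.
With the tool pointing down it reaches from about 0.25 to 0.725 m from the base axis. Payload 4 kg.
Tool frame: the origin (TCP) lies midway between the tips of the shut fingers; the grasp point (between the pads) lies 19 mm behind it; z points along the fingers, x is the direction in which the jaws open and shut, and the axes are right-handed (so a half turn about z gives the same grasp; the last joint's range is limited). The gripper opens to 85 mm and grips with 20 to 120 N. Pads are 22 mm wide; open, the fingers measure 114 mm over their backs; the gripper's body (76 mm by 85 mm) begins 54 mm behind the grasp point. The pads swing forward as they close: fully open they stand 13 mm farther back than shut.
Start: joints at [-1.187, 0.241, 0.005, 1.335, 0, 1.571], TCP at [0.187, -0.464, 0.231] pointing down, gripper open.
Joint ranges: [-2.72, 2.72], [-1.05, 1.87], [-1.09, 1.28], [-1.99, 2.15], [-1.42, 1.44], [-3.14, 3.14]. Speed limits (rad/s): [2.79, 2.79, 3.14, 3.14, 3.14, 3.14].

INTERFACE

Orientations are given as a unit quaternion [w, x, y, z].
In Python, from rig import status, vision, ctrl gives the robot as it stands.
- The arm moves only by the shell command python3 -m pendant 'ROWS'. ROWS is JSON, a list of rows, each an object with "travel": the shift along the tool's x, y, z in units of 40 mm (1.0 is 40 mm), a list of three; "turn": the turn, a rotation vector about the tool's x, y, z in units of 8 degrees (1.0 is 8 degrees), a list of three; "jaw": the opening, from 0 (shut) to 1 (fully open). A call has 1 to 12 rows; each row shifts and turns the pose as measured when the row begins, along the tool's axes as they then stand; what a row does not reach is not made up. A row lasts 1/10 s, in which the tool goes at most 50 mm and 8.59 degrees, less where a joint would pass 70% of its speed; a pose out of reach is approached as far as the arm can. A call is refused whole if a number of a shift passes 1 or a number of a turn 1, either way. A call with a gripper value outside its range is refused whole. The fingers move at their own pace and stop on an object; the grip force is fixed at half the most. Time passes only in rows, so rows that do not move let the fingers close. It gives the time, the measured TCP pose, the force and the opening at its end, in the units of the state.
- status.observe(): the state, without advancing time (a new reading comes with each control period).
- vision.camera(name): name is "side" or "top" or "wrist"; returns a dict with "frame" (400x640x3 uint8, blue, green, red), "mtx" (3x3 intrinsics, pixels), "dist_coeffs" ([k1, k2, p1, p2, k3] as OpenCV has them; the pictures are not rectified), "camera_from_world" (4x4, takes a point from world to camera coordinates); the wrist camera has in their place "hand_eye" (4x4, takes a point from camera to tool coordinates, whose origin is the TCP and whose axes are the tool frame's). Camera axes: x right, y down, z forward; pixel columns grow to the right and rows downward; lengths in m; the calibration is good to about 2 mm. A picture is of the moment at which its call begins: read the wrist's pose just before it. There is no depth.
- ctrl.finish_job(): hands the job in, once; it reports no verdict.
The state is a dict: "clock": time; "joint_positions": joint angles; "joint_vel": joint speeds; "tau": joint torques, N m; "tcp_pos": TCP position; "tool_rot": TCP orientation; "wrist_force": force on the tool from outside, world axes, zero at the start; "ft_torque": the same for the moment, N m; "finger_gap": finger opening in m.
Only numpy, scipy, OpenCV 4.12 (cv2) and the standard library are available. Lean on these libraries where they do the work, as an engineer would, in place of code of your own. Each camera call takes 0.05 s, during which the arm holds its last target. There are 200 camera calls.

## Working session

There is one attempt and no reset: what is moved stays moved. The work goes in short steps, Python scripts to look and compute and a shell command to move; the robot and the scene stay as the last step left them, time stands still between calls to the robot, and variables do not carry over. Pictures are saved under pics/ and viewed, about 8 in all and at most 12, crops included, and the job is handed in when it is done.

```bash
ls; mkdir -p pics
python3 - <<'E'
from rig import status, vision
import cv2
s=status.observe(); print(s)
for n in ("side","top"):
    c=vision.camera(n); cv2.imwrite(f"pics/{n}0.png",c["frame"]); print(n,c["mtx"],c["dist_coeffs"],c["camera_from_world"])
E
```

```text
pics
{'clock': 0.0, 'joint_positions': array([-1.18696680e+00,  2.41410911e-01,  3.71452601e-03,  1.33516211e+00,
       -8.87455438e-06,  1.57079507e+00]), 'joint_vel': array([-0.00091082,  0.00044477, -0.00050623, -0.00032922, -0.00130888,
       -0.00087276]), 'tau': array([-1.13440710e-03, -3.72318971e+01,  2.52407044e+01,  1.67976430e-02,
       -1.32523319e-04, -2.12724558e-06]), 'tcp_pos': array([ 0.18700169, -0.46304312,  0.23041026]), 'tool_rot': array([-5.72957949e-04,  8.28997528e-01, -5.59251317e-01, -8.57247324e-04]), 'wrist_force': array([-0.13962613,  0.47472253,  0.9139479 ]), 'ft_torque': array([ 0.02962133,  0.02801765, -0.01515526]), 'finger_gap': 0.08535269635247039}
side [[372.57106308   0.         315.49577485]
 [  0.         372.57106308 199.19813322]
 [  0.           0.           1.        ]] [-0.03419468  0.          0.          0.          0.        ] [[-0.97212817 -0.23298215  0.02619411  0.48342098]
 [-0.13135063  0.44867983 -0.88398723  0.17025025]
 [ 0.19420047 -0.8627895  -0.46677666  1.28347136]
 [ 0.          0.          0.          1.        ]]
top [[442.2944164    0.         326.88920881]
 [  0.         442.2944164  202.51798275]
 [  0.           0.           1.        ]] [-0.06513264  0.          0.          0.          0.        ] [[ 0.00740774 -0.99994379 -0.00758501 -0.08263569]
 [-0.99297913 -0.0064602  -0.11811318  0.50735587]
 [ 0.11805754  0.00840671 -0.99297117  1.32779299]
 [ 0.          0.          0.          1.        ]]
```

View pics/side0.png

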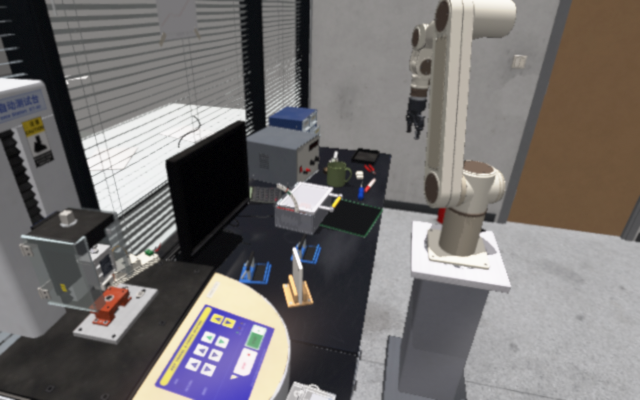

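View pics/top0.png

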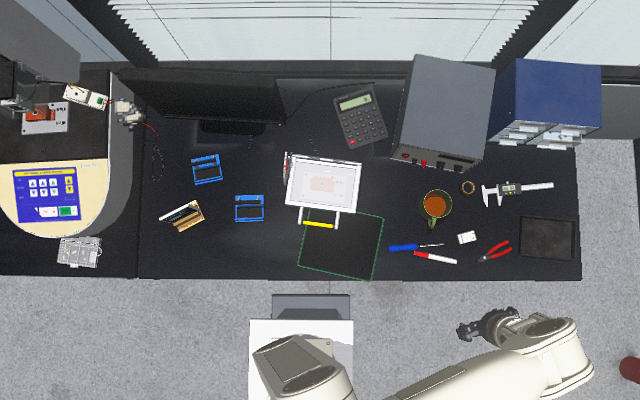

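The side view shows the tablet in its holder at (298,280) and rests at (255,270) and (305,252). The top view shows the holder at (182,215), rests at (207,170) and (249,208), the cover at (322,182) and the yellow bar at (318,224). The target rest is the one farthest right, at (249,208).

Run:
```python
import cv2
a=cv2.imread("pics/top0.png")[140:245,145:375]
cv2.imwrite("pics/topc.png",cv2.resize(a,None,fx=3.4,fy=3.4,interpolation=cv2.INTER_CUBIC))
b=cv2.imread("pics/side0.png")[175:315,225:365]
cv2.imwrite("pics/sidec.png",cv2.resize(b,None,fx=4,fy=4,interpolation=cv2.INTER_CUBIC))
```

```text
(no output)
```

View pics/topc.png

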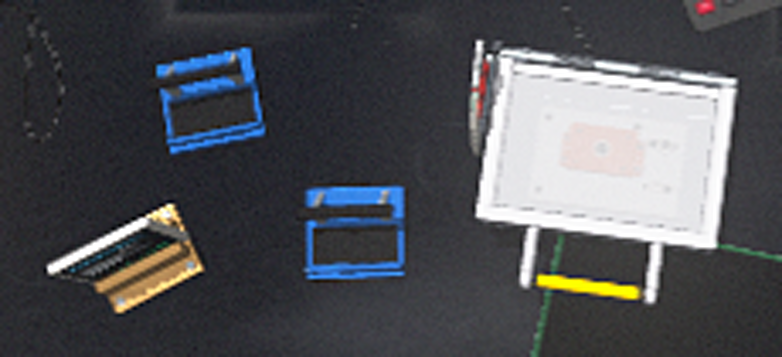

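View pics/sidec.png

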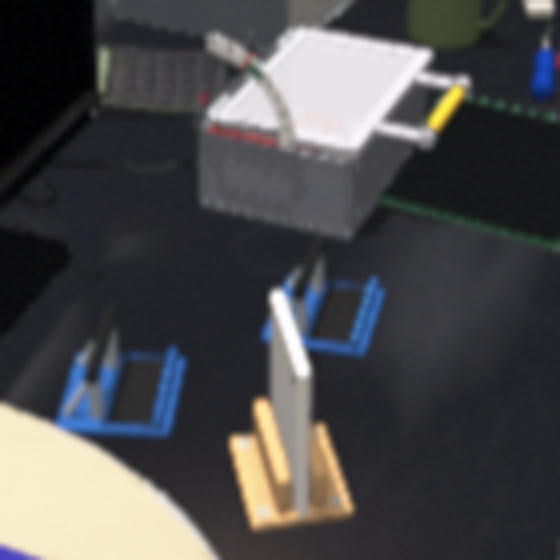

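```bash
cat > h.py <<'E'
import numpy as np, cv2
from rig import status, vision
from scipy.spatial.transform import Rotation as R
def ray(c,uv,z):
    T=c["camera_from_world"]; 
    n=cv2.undistortPoints(np.array([[uv]],float),c["mtx"],np.array(c["dist_coeffs"]))[0,0]
    d=T[:3,:3].T@np.array([n[0],n[1],1]); o=-T[:3,:3].T@T[:3,3]
    return o+d*(z-o[2])/d[2]
def proj(c,P):
    T=c["camera_from_world"]
    return cv2.projectPoints(np.atleast_2d(P).astype(float),cv2.Rodrigues(T[:3,:3])[0],T[:3,3],c["mtx"],np.array(c["dist_coeffs"]))[0][:,0]
def tool():
    s=status.observe(); q=s["tool_rot"]; return s,R.from_quat([q[1],q[2],q[3],q[0]])
E
python3 - <<'E'
from h import *
t=vision.camera("top"); s=vision.camera("side")
T=lambda u,v:(144.65+u/3.4,139.65+v/3.4); S=lambda u,v:(224.6+u/4,174.6+v/4)
for n,uv,z in [("tabL",(50,268),.133),("tabR",(170,209),.133),("foot",(205,268),.008),("foot",(120,312),.008),("foot",(95,285),.008),
 ("rest",(306,186),.006),("rest",(404,186),.006),("rest",(404,276),.006),("rest",(304,278),.006),("barL",(538,280),.094),("barR",(640,293),.094),
 ("covFL",(478,218),.09),("covFR",(716,246),.09),("covBL",(500,50),.09),("covBR",(736,78),.09)]:
    print("top",n,ray(t,T(*uv),z).round(4))
for n,uv,z in [("tabNear",(305,372),.133),("tabFar",(275,292),.133),("foot",(255,528),.008),("foot",(352,510),.008),("foot",(230,438),.008),("restR",(362,354),.006),("restL",(264,340),.006),("restFarR",(378,276),.016),("barN",(433,128),.09),("barF",(463,90),.09),("covFL",(355,153),.09),("covBL",(206,122),.09)]:
    print("side",n,ray(s,S(*uv),z).round(4))
E
```

```text
top tabL [0.4466 0.3985 0.133 ]
top tabR [0.4972 0.2981 0.133 ]
top foot [0.4578 0.3021 0.008 ]
top foot [0.4165 0.3798 0.008 ]
top foot [0.4412 0.4044 0.008 ]
top rest [0.5347 0.2113 0.006 ]
top rest [0.5352 0.1203 0.006 ]
top rest [0.452  0.1183 0.006 ]
top rest [0.4494 0.2105 0.006 ]
top barL [ 0.4427 -0.0102  0.094 ]
top barR [ 0.4322 -0.0976  0.094 ]
top covFL [0.4963 0.0426 0.09  ]
top covFR [ 0.4734 -0.1627  0.09  ]
top covBL [0.6444 0.0262 0.09  ]
top covBR [ 0.6206 -0.1802  0.09  ]
side tabNear [0.4427 0.4047 0.133 ]
side tabFar [0.4863 0.325  0.133 ]
side foot [0.4718 0.423  0.008 ]
side foot [0.4124 0.3891 0.008 ]
side foot [0.5163 0.3404 0.008 ]
side restR [0.4471 0.2154 0.006 ]
side restL [0.5272 0.2187 0.006 ]
side restFarR [0.4563 0.1206 0.016 ]
side barN [ 0.439  -0.0143  0.09  ]
side barF [ 0.426  -0.0951  0.09  ]
side covFL [0.4957 0.0488 0.09  ]
side covBL [0.6377 0.0318 0.09  ]
```

```bash
cat >> h.py <<'E'
def rot(az,tilt=0):  # tool x azimuth az, pointing down, tilted about world y' so tool top leans +x'
    return R.from_euler('z',az)*R.from_euler('y',tilt)*R.from_matrix(np.array([[1,0,0],[0,-1,0],[0,0,-1.]]))
def plan(goal,Rg,n=None,step=.038,jaw=1):
    s,R0=tool(); p0=s["tcp_pos"]; goal=np.array(goal,float)
    rv=(R0.inv()*Rg).as_rotvec(); L=np.linalg.norm(goal-p0)
    print("dist",(goal-p0).round(4),"rotvec",rv.round(4))
    n=n or int(max(np.ceil(L/step),np.ceil(np.linalg.norm(rv)/.138),1))
    for i in range(n):
        Ri=R0*R.from_rotvec(rv*i/n)
        print('{"travel":%s,"turn":%s,"jaw":%g},'%((Ri.inv().apply((goal-p0)/n)/.04).round(2).tolist(),(rv/n/np.radians(8)).round(2).tolist(),jaw))
E
python3 - <<'E'
from h import *
print(vision.camera("wrist")["hand_eye"].round(4))
plan([.43,.28,.33],rot(.49))
E
```

```text
[[ 1.000e+00 -2.000e-04 -6.000e-04 -1.000e-03]
 [ 4.000e-04  9.635e-01  2.678e-01 -6.790e-02]
 [ 6.000e-04 -2.678e-01  9.635e-01 -1.422e-01]
 [ 0.000e+00  0.000e+00  0.000e+00  1.000e+00]]
dist [0.2429 0.7434 0.0991] rotvec [-8.000e-04  8.000e-04 -1.677e+00]
{"travel":[-0.71, -0.6, -0.12],"turn":[-0.0, 0.0, -0.57],"jaw":1},
{"travel":[-0.66, -0.65, -0.12],"turn":[-0.0, 0.0, -0.57],"jaw":1},
{"travel":[-0.61, -0.71, -0.12],"turn":[-0.0, 0.0, -0.57],"jaw":1},
{"travel":[-0.55, -0.75, -0.12],"turn":[-0.0, 0.0, -0.57],"jaw":1},
{"travel":[-0.49, -0.79, -0.12],"turn":[-0.0, 0.0, -0.57],"jaw":1},
{"travel":[-0.42, -0.83, -0.12],"turn":[-0.0, 0.0, -0.57],"jaw":1},
{"travel":[-0.36, -0.86, -0.12],"turn":[-0.0, 0.0, -0.57],"jaw":1},
{"travel":[-0.29, -0.89, -0.12],"turn":[-0.0, 0.0, -0.57],"jaw":1},
{"travel":[-0.21, -0.91, -0.12],"turn":[-0.0, 0.0, -0.57],"jaw":1},
{"travel":[-0.14, -0.92, -0.12],"turn":[-0.0, 0.0, -0.57],"jaw":1},
{"travel":[-0.07, -0.93, -0.12],"turn":[-0.0, 0.0, -0.57],"jaw":1},
{"travel":[0.01, -0.93, -0.12],"turn":[-0.0, 0.0, -0.57],"jaw":1},
{"travel":[0.08, -0.93, -0.12],"turn":[-0.0, 0.0, -0.57],"jaw":1},
{"travel":[0.15, -0.92, -0.12],"turn":[-0.0, 0.0, -0.57],"jaw":1},
{"travel":[0.23, -0.9, -0.12],"turn":[-0.0, 0.0, -0.57],"jaw":1},
{"travel":[0.3, -0.88, -0.12],"turn":[-0.0, 0.0, -0.57],"jaw":1},
{"travel":[0.37, -0.86, -0.12],"turn":[-0.0, 0.0, -0.57],"jaw":1},
{"travel":[0.44, -0.82, -0.12],"turn":[-0.0, 0.0, -0.57],"jaw":1},
{"travel":[0.5, -0.79, -0.12],"turn":[-0.0, 0.0, -0.57],"jaw":1},
{"travel":[0.56, -0.74, -0.12],"turn":[-0.0, 0.0, -0.57],"jaw":1},
{"travel":[0.62, -0.7, -0.12],"turn":[-0.0, 0.0, -0.57],"jaw":1},
```

```bash
python3 -m pendant '[{"travel":[-0.71,-0.6,-0.2],"turn":[0,0,-0.6],"jaw":1},{"travel":[-0.66,-0.65,-0.2],"turn":[0,0,-0.6],"jaw":1},{"travel":[-0.61,-0.71,-0.2],"turn":[0,0,-0.6],"jaw":1},{"travel":[-0.55,-0.75,-0.2],"turn":[0,0,-0.6],"jaw":1},{"travel":[-0.49,-0.79,-0.2],"turn":[0,0,-0.6],"jaw":1},{"travel":[-0.42,-0.83,-0.2],"turn":[0,0,-0.6],"jaw":1},{"travel":[-0.36,-0.86,-0.12],"turn":[0,0,-0.6],"jaw":1},{"travel":[-0.29,-0.89,-0.12],"turn":[0,0,-0.6],"jaw":1},{"travel":[-0.21,-0.91,-0.12],"turn":[0,0,-0.6],"jaw":1},{"travel":[-0.14,-0.92,-0.12],"turn":[0,0,-0.6],"jaw":1},{"travel":[-0.07,-0.93,-0.12],"turn":[0,0,-0.6],"jaw":1}]'
python3 -c "
from h import *
plan([.43,.28,.33],rot(.49))"
```

```text
clock: 1.35
tcp_pos: [0.3031, -0.0591, 0.3043]
tool_rot: [-0.002, 0.993, -0.12, 0.001]
wrist_force: [0.0, -0.5, -0.6]
finger_gap: 0.0853
dist [0.1269 0.3391 0.0257] rotvec [-0.0028 -0.003  -0.7299]
{"travel":[0.11, -0.9, -0.06],"turn":[-0.0, -0.0, -0.52],"jaw":1},
{"travel":[0.17, -0.89, -0.06],"turn":[-0.0, -0.0, -0.52],"jaw":1},
{"travel":[0.24, -0.87, -0.06],"turn":[-0.0, -0.0, -0.52],"jaw":1},
{"travel":[0.3, -0.85, -0.06],"turn":[-0.0, -0.0, -0.52],"jaw":1},
{"travel":[0.36, -0.83, -0.06],"turn":[-0.0, -0.0, -0.52],"jaw":1},
{"travel":[0.42, -0.8, -0.06],"turn":[-0.0, -0.0, -0.52],"jaw":1},
{"travel":[0.48, -0.77, -0.06],"turn":[-0.0, -0.0, -0.52],"jaw":1},
{"travel":[0.53, -0.73, -0.06],"turn":[-0.0, -0.0, -0.52],"jaw":1},
{"travel":[0.58, -0.69, -0.06],"turn":[-0.0, -0.0, -0.52],"jaw":1},
{"travel":[0.63, -0.65, -0.06],"turn":[-0.0, -0.0, -0.52],"jaw":1},
```

```bash
python3 -m pendant '[{"travel":[0.11,-0.9,-0.06],"turn":[0,0,-0.52],"jaw":1},{"travel":[0.17,-0.89,-0.06],"turn":[0,0,-0.52],"jaw":1},{"travel":[0.24,-0.87,-0.06],"turn":[0,0,-0.52],"jaw":1},{"travel":[0.3,-0.85,-0.06],"turn":[0,0,-0.52],"jaw":1},{"travel":[0.36,-0.83,-0.06],"turn":[0,0,-0.52],"jaw":1},{"travel":[0.42,-0.8,-0.06],"turn":[0,0,-0.52],"jaw":1},{"travel":[0.48,-0.77,-0.06],"turn":[0,0,-0.52],"jaw":1},{"travel":[0.53,-0.73,-0.06],"turn":[0,0,-0.52],"jaw":1},{"travel":[0.58,-0.69,-0.06],"turn":[0,0,-0.52],"jaw":1},{"travel":[0.63,-0.65,-0.06],"turn":[0,0,-0.52],"jaw":1},{"travel":[0,0,0],"turn":[0,0,0],"jaw":1}]'
cat >> h.py <<'E'
def wrist():
    s,Rt=tool(); c=dict(vision.camera("wrist")); W=np.eye(4); W[:3,:3]=Rt.as_matrix(); W[:3,3]=s["tcp_pos"]
    c["camera_from_world"]=np.linalg.inv(W@c["hand_eye"]); return c
E
python3 - <<'E'
from h import *
import pickle
c=wrist(); pickle.dump(c,open("w1.pkl","wb")); cv2.imwrite("pics/w1.png",c["frame"])
E
```

```text
clock: 2.45
tcp_pos: [0.4267, 0.3011, 0.3306]
tool_rot: [-0.0, 0.965, 0.26, 0.004]
wrist_force: [0.6, 0.4, -0.2]
finger_gap: 0.0857
```

View pics/w1.png

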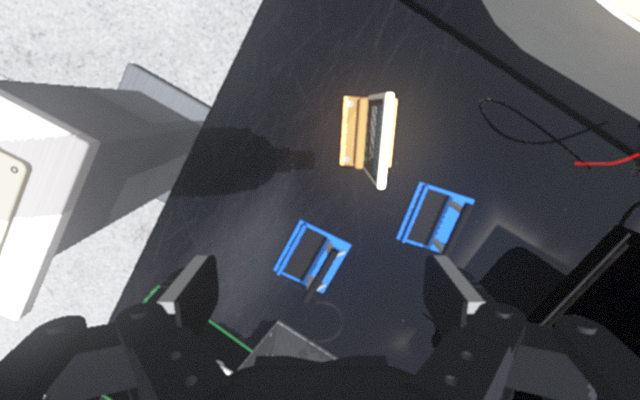

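The wrist view shows the tablet's top edge from (391,94) to (381,187) and the holder's near corners at (342,96) and (339,166). The target rest's corners are at (301,221), (351,243), (275,271) and (325,292).

Run:
```python
from h import *
import pickle
c=pickle.load(open("w1.pkl","rb"))
for n,uv,z in [("tabTop",(391,93),.133),("tabTop",(381.5,188),.133),("foot",(342,96),.008),("foot",(339,166),.008),("rNL",(301,221),.006),("rFL",(351,244),.006),("rNR",(275,271),.006),("rFR",(325,292),.006)]:
    print(n,ray(c,uv,z).round(4))
print(proj(c,[[.4645,.3648,.133],[.468,.357,.133]]))
cv2.imwrite("pics/w1c.png",cv2.resize(c["frame"][80:300,265:485],None,fx=2.7,fy=2.7,interpolation=cv2.INTER_CUBIC))
```

```text
tabTop [0.4455 0.4041 0.133 ]
tabTop [0.4877 0.3225 0.133 ]
foot [0.4129 0.3854 0.008 ]
foot [0.4564 0.3055 0.008 ]
rNL [0.4505 0.2102 0.006 ]
rFL [0.5308 0.2157 0.006 ]
rNR [0.4555 0.1225 0.006 ]
rFR [0.5375 0.1294 0.006 ]
[[385.13118787 139.84616766]
 [383.78139646 148.61164102]]
```

View pics/w1c.png

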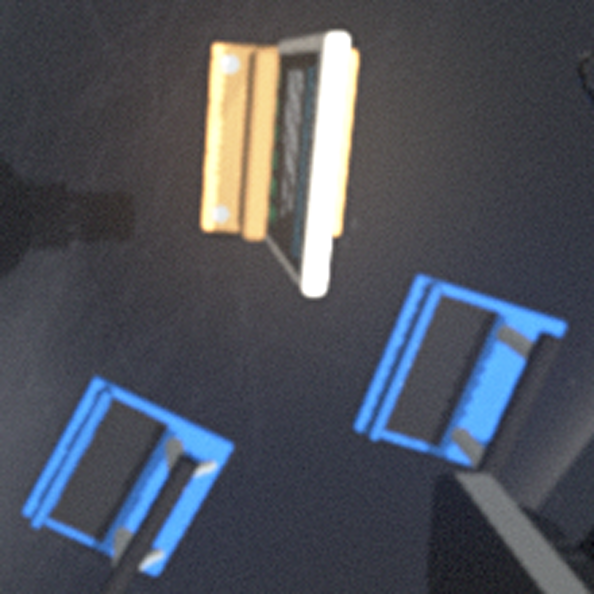

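```bash
python3 -c "
from h import *
plan([.4655,.363,.20],rot(.487))"
```

```text
dist [ 0.0395  0.0637 -0.1308] rotvec [ 0.0025 -0.0067  0.0378]
{"travel":[0.41, -0.22, 0.82],"turn":[0.0, -0.01, 0.07],"jaw":1},
{"travel":[0.41, -0.23, 0.82],"turn":[0.0, -0.01, 0.07],"jaw":1},
{"travel":[0.41, -0.23, 0.82],"turn":[0.0, -0.01, 0.07],"jaw":1},
{"travel":[0.41, -0.23, 0.82],"turn":[0.0, -0.01, 0.07],"jaw":1},
```

```bash
python3 -m pendant '[{"travel":[0.41,-0.23,0.82],"turn":[0,-0.01,0.07],"jaw":1},{"travel":[0.41,-0.23,0.82],"turn":[0,-0.01,0.07],"jaw":1},{"travel":[0.41,-0.23,0.82],"turn":[0,-0.01,0.07],"jaw":1},{"travel":[0.41,-0.23,0.82],"turn":[0,-0.01,0.07],"jaw":1},{"travel":[0,0,0],"turn":[0,0,0],"jaw":1}]'
python3 - <<'E'
from h import *
plan([.4655,.363,.08],rot(.487),n=5)
c=wrist(); cv2.imwrite("pics/w2.png",c["frame"])
a=.487;ex=np.array([np.cos(a),np.sin(a),0]);ey=np.array([-ex[1],ex[0],0]);o=np.array([.4655,.363,.133])
print(proj(c,[o-.0475*ey,o+.0475*ey,o]).round(1))
E
```

```text
clock: 3.0
tcp_pos: [0.4674, 0.3607, 0.1988]
tool_rot: [0.001, 0.972, 0.236, 0.003]
wrist_force: [-0.4, -0.3, -0.9]
finger_gap: 0.0853
dist [-0.0019  0.0023 -0.1188] rotvec [ 0.004  -0.0044 -0.0098]
{"travel":[-0.01, -0.02, 0.59],"turn":[0.01, -0.01, -0.01],"jaw":1},
{"travel":[-0.01, -0.02, 0.59],"turn":[0.01, -0.01, -0.01],"jaw":1},
{"travel":[-0.0, -0.02, 0.59],"turn":[0.01, -0.01, -0.01],"jaw":1},
{"travel":[-0.0, -0.02, 0.59],"turn":[0.01, -0.01, -0.01],"jaw":1},
{"travel":[-0.0, -0.01, 0.59],"turn":[0.01, -0.01, -0.01],"jaw":1},
[[319.7 281. ]
 [318.  137.1]
 [318.9 213.3]]
```

View pics/w2.png

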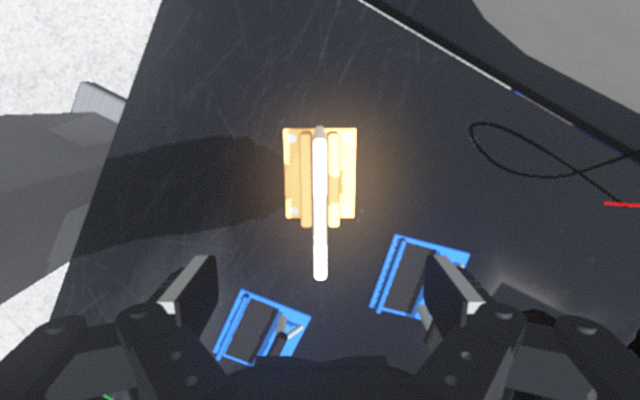

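The tablet's top edge runs from (320,280) to (319,138), which matches the prediction of (319.7,281) to (318,137). I'm going down to grip it.

```bash
python3 -m pendant '[{"travel":[-0.01,-0.02,0.6],"turn":[0.01,-0.01,-0.01],"jaw":1},{"travel":[-0.01,-0.02,0.6],"turn":[0.01,-0.01,-0.01],"jaw":1},{"travel":[0,-0.02,0.6],"turn":[0.01,-0.01,-0.01],"jaw":1},{"travel":[0,-0.02,0.6],"turn":[0.01,-0.01,-0.01],"jaw":1},{"travel":[0,-0.01,0.55],"turn":[0.01,-0.01,-0.01],"jaw":1},{"travel":[0,0,0],"turn":[0,0,0],"jaw":0},{"travel":[0,0,0],"turn":[0,0,0],"jaw":0},{"travel":[0,0,0],"turn":[0,0,0],"jaw":0},{"travel":[0,0,0],"turn":[0,0,0],"jaw":0},{"travel":[0,0,0],"turn":[0,0,0],"jaw":0}]'
```

```text
clock: 4.05
tcp_pos: [0.4743, 0.3608, 0.1062]
tool_rot: [-0.007, 0.972, 0.235, 0.015]
wrist_force: [1.8, 1.5, -1.4]
finger_gap: 0.0122
```

```bash
python3 -m pendant '[{"travel":[0,0,0],"turn":[0,0,0],"jaw":0},{"travel":[0,0,0],"turn":[0,0,0],"jaw":0}]'
python3 - <<'E'
from h import *
s,Rt=tool(); print(s["tcp_pos"],s["wrist_force"],s["ft_torque"],s["finger_gap"],s["joint_positions"],Rt.as_matrix().round(3))
c=wrist(); cv2.imwrite("pics/w3.png",c["frame"])
E
```

```text
clock: 4.25
tcp_pos: [0.4702, 0.3587, 0.1062]
tool_rot: [-0.006, 0.972, 0.236, 0.01]
wrist_force: [-0.4, 0.1, -2.7]
finger_gap: 0.0077
[0.47024979 0.35870882 0.10621567] [-0.4194281   0.13264607 -2.70676017] [-0.0331841   0.15602869 -0.01092026] 0.007704879746024243 [0.65040452 0.48053228 0.01902225 1.08607137 0.00241926 1.74532448] [[ 0.889  0.458  0.017]
 [ 0.458 -0.889  0.016]
 [ 0.022 -0.006 -1.   ]]
```

View pics/w3.png

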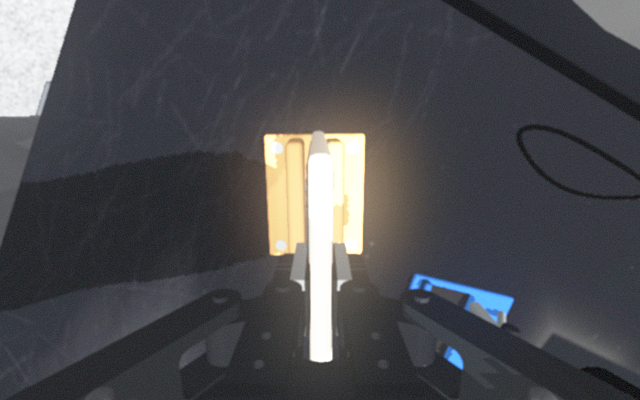

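Gripped, but only about 8 mm below the top edge. I'll open and regrip lower.

```bash
python3 -m pendant '[{"travel":[0,0,0],"turn":[0,0,0],"jaw":1},{"travel":[0,0,0],"turn":[0,0,0],"jaw":1},{"travel":[0,0,0],"turn":[0,0,0],"jaw":1}]'; python3 -c "
from h import *
plan([.4655,.363,.08],rot(.487),n=2)"
```

```text
clock: 4.6
tcp_pos: [0.4723, 0.3601, 0.1071]
tool_rot: [-0.006, 0.972, 0.236, 0.013]
wrist_force: [0.1, 0.1, 0.5]
finger_gap: 0.0508
dist [-0.0068  0.0029 -0.0271] rotvec [-0.0065 -0.0277 -0.0114]
{"travel":[-0.07, -0.07, 0.34],"turn":[-0.02, -0.1, -0.04],"jaw":1},
{"travel":[-0.06, -0.07, 0.34],"turn":[-0.02, -0.1, -0.04],"jaw":1},
```

```bash
python3 -m pendant '[{"travel":[-0.07,-0.07,0.34],"turn":[-0.02,-0.1,-0.04],"jaw":1},{"travel":[-0.06,-0.07,0.34],"turn":[-0.02,-0.1,-0.04],"jaw":1},{"travel":[0,0,0],"turn":[0,0,0],"jaw":1}]'; python3 -c "
from h import *
plan([.4655,.363,.08],rot(.487),n=2)"
```

```text
clock: 4.9
tcp_pos: [0.466, 0.3639, 0.0781]
tool_rot: [-0.0, 0.97, 0.241, -0.0]
wrist_force: [-0.5, -0.1, 0.2]
finger_gap: 0.0854
dist [-0.0005 -0.0009  0.0019] rotvec [-0.0008  0.      0.0004]
{"travel":[-0.01, 0.01, -0.02],"turn":[-0.0, 0.0, 0.0],"jaw":1},
{"travel":[-0.01, 0.01, -0.02],"turn":[-0.0, 0.0, 0.0],"jaw":1},
```

```bash
python3 -m pendant '[{"travel":[0,0,0],"turn":[0,0,0],"jaw":0},{"travel":[0,0,0],"turn":[0,0,0],"jaw":0},{"travel":[0,0,0],"turn":[0,0,0],"jaw":0},{"travel":[0,0,0],"turn":[0,0,0],"jaw":0},{"travel":[0,0,0],"turn":[0,0,0],"jaw":0},{"travel":[0,0,0],"turn":[0,0,0],"jaw":0},{"travel":[0,0,0],"turn":[0,0,0],"jaw":0}]'; python3 -c "
from h import *
s,Rt=tool();print(Rt.as_matrix().round(3))"
```

```text
clock: 5.6
tcp_pos: [0.4659, 0.3639, 0.0772]
tool_rot: [-0.0, 0.97, 0.241, -0.001]
wrist_force: [0.2, 0.4, -2.1]
finger_gap: 0.0081
[[ 0.883  0.469 -0.001]
 [ 0.469 -0.883 -0.   ]
 [-0.001 -0.001 -1.   ]]
```

```bash
python3 -m pendant '[{"travel":[0,0,-0.3],"turn":[0,0,0],"jaw":0},{"travel":[0,0,-0.7],"turn":[0,0,0],"jaw":0},{"travel":[0,0,-0.8],"turn":[0,0,0],"jaw":0},{"travel":[0,0,-0.8],"turn":[0,0,0],"jaw":0},{"travel":[0,0,0],"turn":[0,0,0],"jaw":0}]'; python3 -c "
from h import *
plan([.4936,.1675,.16],rot(.04,.38),jaw=0,step=.025)"
```

```text
clock: 6.1
tcp_pos: [0.4652, 0.3628, 0.1847]
tool_rot: [0.001, 0.97, 0.241, -0.002]
wrist_force: [1.2, 1.3, -3.9]
finger_gap: 0.0084
dist [ 0.0284 -0.1953 -0.0247] rotvec [ 0.0869 -0.3688  0.4411]
{"travel":[-0.21, 0.58, 0.08],"turn":[0.08, -0.33, 0.39],"jaw":0},
{"travel":[-0.17, 0.59, 0.08],"turn":[0.08, -0.33, 0.39],"jaw":0},
{"travel":[-0.13, 0.6, 0.08],"turn":[0.08, -0.33, 0.39],"jaw":0},
{"travel":[-0.1, 0.61, 0.08],"turn":[0.08, -0.33, 0.39],"jaw":0},
{"travel":[-0.06, 0.61, 0.08],"turn":[0.08, -0.33, 0.39],"jaw":0},
{"travel":[-0.02, 0.62, 0.07],"turn":[0.08, -0.33, 0.39],"jaw":0},
{"travel":[0.02, 0.62, 0.07],"turn":[0.08, -0.33, 0.39],"jaw":0},
{"travel":[0.05, 0.62, 0.06],"turn":[0.08, -0.33, 0.39],"jaw":0},
```

```bash
python3 -m pendant '[{"travel":[-0.21,0.58,0.08],"turn":[0.08,-0.33,0.39],"jaw":0},{"travel":[-0.17,0.59,0.08],"turn":[0.08,-0.33,0.39],"jaw":0},{"travel":[-0.13,0.6,0.08],"turn":[0.08,-0.33,0.39],"jaw":0},{"travel":[-0.1,0.61,0.08],"turn":[0.08,-0.33,0.39],"jaw":0},{"travel":[-0.06,0.61,0.08],"turn":[0.08,-0.33,0.39],"jaw":0},{"travel":[-0.02,0.62,0.07],"turn":[0.08,-0.33,0.39],"jaw":0},{"travel":[0.02,0.62,0.07],"turn":[0.08,-0.33,0.39],"jaw":0},{"travel":[0.05,0.62,0.06],"turn":[0.08,-0.33,0.39],"jaw":0},{"travel":[0,0,0],"turn":[0,0,0],"jaw":0}]'
python3 - <<'E'
from h import *
plan([.4936,.1675,.08],rot(.04,.38),jaw=0,step=.015)
c=wrist(); t=vision.camera("top")
a=c["frame"]; b=cv2.resize(t["frame"][150:240,190:300],None,fx=3.5,fy=3.5,interpolation=cv2.INTER_CUBIC)
o=np.zeros((400,385+400,3),np.uint8); o[:315,:385]=b; o[:,385:]=a[:,150:550]; cv2.imwrite("pics/m4.png",o)
O=np.array([.495,.1675,0]); r=R.from_euler('z',.04)
P=[O+r.apply(p) for p in ([-.044,.045,.006],[-.044,-.045,.006],[.041,.045,.006],[.041,-.045,.006])]
print(proj(c,P).round(0)-[150-385,0]); print(((proj(t,P)-[190,150])*3.5).round(0))
E
```

```text
clock: 7.0
tcp_pos: [0.4913, 0.161, 0.1542]
tool_rot: [0.003, 0.98, 0.016, -0.198]
wrist_force: [0.6, 0.7, -2.3]
finger_gap: 0.0085
dist [ 0.0023  0.0065 -0.0742] rotvec [-0.0028  0.0178 -0.007 ]
{"travel":[0.16, -0.03, 0.34],"turn":[-0.0, 0.03, -0.01],"jaw":0},
{"travel":[0.15, -0.03, 0.34],"turn":[-0.0, 0.03, -0.01],"jaw":0},
{"travel":[0.15, -0.03, 0.34],"turn":[-0.0, 0.03, -0.01],"jaw":0},
{"travel":[0.15, -0.03, 0.34],"turn":[-0.0, 0.03, -0.01],"jaw":0},
{"travel":[0.15, -0.03, 0.34],"turn":[-0.0, 0.03, -0.01],"jaw":0},
[[580. 127.]
 [579. 229.]
 [688. 129.]
 [678. 242.]]
[[154. 250.]
 [254. 247.]
 [153. 156.]
 [253. 152.]]
```

View pics/m4.png

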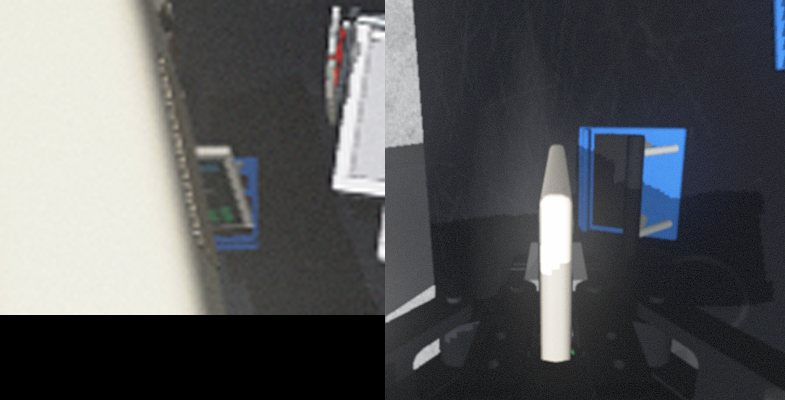

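The rest's corners in the wrist half sit at (580,127), (580,231), (687,128) and (677,240), within 2 px of the prediction, so the rest pose is confirmed. I'm lowering the tablet.

```bash
python3 -m pendant '[{"travel":[0.16,-0.03,0.34],"turn":[0,0.03,-0.01],"jaw":0},{"travel":[0.15,-0.03,0.34],"turn":[0,0.03,-0.01],"jaw":0},{"travel":[0.15,-0.03,0.34],"turn":[0,0.03,-0.01],"jaw":0},{"travel":[0.15,-0.03,0.34],"turn":[0,0.03,-0.01],"jaw":0},{"travel":[0.13,-0.03,0.28],"turn":[0,0.03,-0.01],"jaw":0},{"travel":[0,0,0],"turn":[0,0,0],"jaw":0}]'; python3 -c "
from h import *
plan([.4936,.1675,.072],rot(.04,.38),jaw=0,step=.003)"
```

```text
clock: 7.7
tcp_pos: [0.4923, 0.1778, 0.0826]
tool_rot: [0.0, 0.983, 0.028, -0.182]
wrist_force: [-0.2, -0.6, -2.5]
finger_gap: 0.0084
dist [ 0.0013 -0.0103 -0.0106] rotvec [-0.0036 -0.0146  0.0172]
{"travel":[0.02, 0.05, 0.05],"turn":[-0.01, -0.02, 0.02],"jaw":0},
{"travel":[0.02, 0.05, 0.05],"turn":[-0.01, -0.02, 0.02],"jaw":0},
{"travel":[0.02, 0.05, 0.05],"turn":[-0.01, -0.02, 0.02],"jaw":0},
{"travel":[0.02, 0.05, 0.05],"turn":[-0.01, -0.02, 0.02],"jaw":0},
{"travel":[0.02, 0.05, 0.05],"turn":[-0.01, -0.02, 0.02],"jaw":0},
```

```bash
python3 -m pendant '[{"travel":[0.03,0.08,0.05],"turn":[-0.01,-0.03,0.03],"jaw":0},{"travel":[0.02,0.08,0.05],"turn":[-0.01,-0.03,0.03],"jaw":0},{"travel":[0.02,0.05,0.05],"turn":[-0.01,-0.03,0.03],"jaw":0},{"travel":[0,0,0.05],"turn":[0,0,0],"jaw":0},{"travel":[0,0,0],"turn":[0,0,0],"jaw":0}]'; python3 -c "
from h import *
plan([.4936,.1675,.072],rot(.04,.38),jaw=0,step=.003)"
```

```text
clock: 8.2
tcp_pos: [0.4931, 0.1708, 0.076]
tool_rot: [0.004, 0.982, 0.023, -0.186]
wrist_force: [-1.2, -0.6, -2.5]
finger_gap: 0.0083
dist [ 0.0005 -0.0033 -0.004 ] rotvec [ 0.001  -0.0054  0.0074]
{"travel":[0.02, 0.04, 0.05],"turn":[0.0, -0.02, 0.03],"jaw":0},
{"travel":[0.02, 0.04, 0.05],"turn":[0.0, -0.02, 0.03],"jaw":0},
```

```bash
python3 -m pendant '[{"travel":[0.03,0,0.06],"turn":[0,-0.02,0],"jaw":0},{"travel":[0.03,0,0.06],"turn":[0,-0.02,0],"jaw":0},{"travel":[0,0,0.04],"turn":[0,0,0],"jaw":0},{"travel":[0,0,0],"turn":[0,0,0],"jaw":0}]'
```

```text
clock: 8.6
tcp_pos: [0.4944, 0.1708, 0.0723]
tool_rot: [0.003, 0.982, 0.023, -0.187]
wrist_force: [-0.2, -1.5, -2.4]
finger_gap: 0.0084
```

```bash
python3 -m pendant '[{"travel":[0.02,0,0.05],"turn":[0,0,0],"jaw":0},{"travel":[0,0,0],"turn":[0,0,0],"jaw":0}]';python3 -m pendant '[{"travel":[0.02,0,0.05],"turn":[0,0,0],"jaw":0},{"travel":[0,0,0],"turn":[0,0,0],"jaw":0}]'
```

```text
clock: 8.8
tcp_pos: [0.4949, 0.1709, 0.0722]
tool_rot: [0.002, 0.982, 0.023, -0.187]
wrist_force: [-1.1, 0.2, -1.5]
finger_gap: 0.0082
clock: 9.0
tcp_pos: [0.4952, 0.171, 0.0722]
tool_rot: [0.002, 0.982, 0.023, -0.186]
wrist_force: [-0.4, 0.4, -1.4]
finger_gap: 0.0082
```

```bash
python3 -m pendant '[{"travel":[0,0,0],"turn":[0,0,0],"jaw":0.6},{"travel":[0,0,0],"turn":[0,0,0],"jaw":0.6},{"travel":[0,0,0],"turn":[0,0,0],"jaw":0.6},{"travel":[0,0,0],"turn":[0,0,0],"jaw":0.6},{"travel":[0,0,-0.3],"turn":[0,0,0],"jaw":0.6},{"travel":[0,0,-0.7],"turn":[0,0,0],"jaw":0.6},{"travel":[0,0,-0.9],"turn":[0,0,0],"jaw":0.6},{"travel":[0,0,-0.9],"turn":[0,0,0],"jaw":0.6},{"travel":[0,0,-0.7],"turn":[0,0,0],"jaw":0.6},{"travel":[0,0,0],"turn":[0,0,0],"jaw":0.6}]'
python3 - <<'E'
from h import *
c=wrist(); t=vision.camera("side")
b=cv2.resize(t["frame"][220:310,245:345],None,fx=4,fy=4,interpolation=cv2.INTER_CUBIC)
o=np.zeros((400,800,3),np.uint8); o[:360,:400]=b; o[:,400:]=c["frame"][:,120:520]; cv2.imwrite("pics/m5.png",o)
O=np.array([.495,.1675,0]); r=R.from_euler('z',.04)
for th in (.4,.46):
  top=[-.025+.125*np.sin(th),0,.0077+.125*np.cos(th)]
  P=[O+r.apply(np.array(top)+[0,y,0]) for y in(.0475,-.0475)]
  print(th,(proj(c,P)+[280,0]).round(0).tolist(),((proj(t,P)-[245,220])*4).round(0).tolist())
E
```

```text
clock: 10.0
tcp_pos: [0.5478, 0.1728, 0.2081]
tool_rot: [0.002, 0.982, 0.023, -0.187]
wrist_force: [0.4, -0.1, -0.2]
finger_gap: 0.0512
0.4 [[607.0, 144.0], [606.0, 273.0]] [[196.0, 35.0], [224.0, -25.0]]
0.46 [[619.0, 144.0], [616.0, 273.0]] [[187.0, 38.0], [216.0, -23.0]]
```

View pics/m5.png

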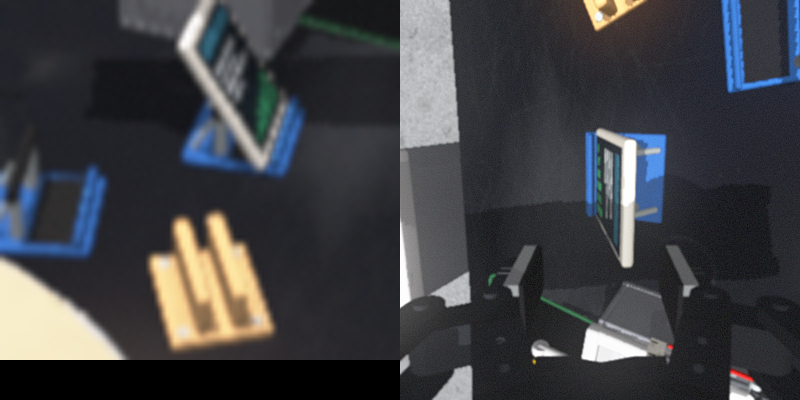

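The tablet now leans on the target rest, screen towards the robot, and is released. In the side half its top edge is near (195,30), and in the wrist half near (628,200), which implies a tilt of about 0.5 rad. Next I'll look at the bar.

```bash
python3 -c "
from h import *
plan([.437,-.045,.25],rot(-.115),jaw=.5,step=.03)"
```

```text
dist [-0.1088 -0.2175  0.0453] rotvec [0.0281 0.3819 0.1595]
{"travel":[-0.35, 0.59, 0.0],"turn":[0.02, 0.3, 0.13],"jaw":0.5},
{"travel":[-0.34, 0.6, -0.01],"turn":[0.02, 0.3, 0.13],"jaw":0.5},
{"travel":[-0.33, 0.6, -0.03],"turn":[0.02, 0.3, 0.13],"jaw":0.5},
{"travel":[-0.32, 0.61, -0.04],"turn":[0.02, 0.3, 0.13],"jaw":0.5},
{"travel":[-0.31, 0.61, -0.06],"turn":[0.02, 0.3, 0.13],"jaw":0.5},
{"travel":[-0.29, 0.62, -0.07],"turn":[0.02, 0.3, 0.13],"jaw":0.5},
{"travel":[-0.28, 0.62, -0.09],"turn":[0.02, 0.3, 0.13],"jaw":0.5},
{"travel":[-0.26, 0.63, -0.1],"turn":[0.02, 0.3, 0.13],"jaw":0.5},
{"travel":[-0.25, 0.63, -0.11],"turn":[0.02, 0.3, 0.13],"jaw":0.5},
```

```bash
python3 -m pendant '[{"travel":[-0.35,0.59,0],"turn":[0.02,0.3,0.13],"jaw":0.5},{"travel":[-0.34,0.6,-0.01],"turn":[0.02,0.3,0.13],"jaw":0.5},{"travel":[-0.33,0.6,-0.03],"turn":[0.02,0.3,0.13],"jaw":0.5},{"travel":[-0.32,0.61,-0.04],"turn":[0.02,0.3,0.13],"jaw":0.5},{"travel":[-0.31,0.61,-0.06],"turn":[0.02,0.3,0.13],"jaw":0.5},{"travel":[-0.29,0.62,-0.07],"turn":[0.02,0.3,0.13],"jaw":0.5},{"travel":[-0.28,0.62,-0.09],"turn":[0.02,0.3,0.13],"jaw":0.5},{"travel":[-0.26,0.63,-0.1],"turn":[0.02,0.3,0.13],"jaw":0.5},{"travel":[-0.25,0.63,-0.11],"turn":[0.02,0.3,0.13],"jaw":0.5},{"travel":[0,0,0],"turn":[0,0,0],"jaw":0.5}]'
python3 - <<'E'
from h import *
import pickle
c=wrist(); pickle.dump(c,open("w6.pkl","wb")); cv2.imwrite("pics/w6.png",c["frame"])
m=cv2.inRange(cv2.cvtColor(c["frame"],cv2.COLOR_BGR2HSV),(22,120,100),(38,255,255))
n,l,st,ce=cv2.connectedComponentsWithStats(m); k=1+st[1:,4].argmax(); ys,xs=np.nonzero(l==k)
r=cv2.minAreaRect(np.c_[xs,ys].astype(np.float32)); b=cv2.boxPoints(r); print(st[k],ce[k],r)
for p in b: print(p,ray(c,p,.09).round(4))
print(ray(c,ce[k],.092).round(4))
E
```

```text
clock: 11.1
tcp_pos: [0.4186, -0.0511, 0.2327]
tool_rot: [0.006, 0.998, -0.06, -0.014]
wrist_force: [0.9, 0.6, 0.5]
finger_gap: 0.0425
[ 339  131   18  104 1494] [347.36211513 181.20883534] ((347.5954895019531, 182.49037170410156), (15.257579803466797, 103.25645446777344), 1.3639274835586548)
[338.74   233.9224] [ 0.4251 -0.0943  0.09  ]
[341.19775 130.69519] [ 0.4365 -0.0057  0.09  ]
[356.451   131.05835] [ 0.4487 -0.0075  0.09  ]
[353.99323 234.28555] [ 0.4384 -0.0961  0.09  ]
[ 0.4373 -0.0474  0.092 ]
```

View pics/w6.png

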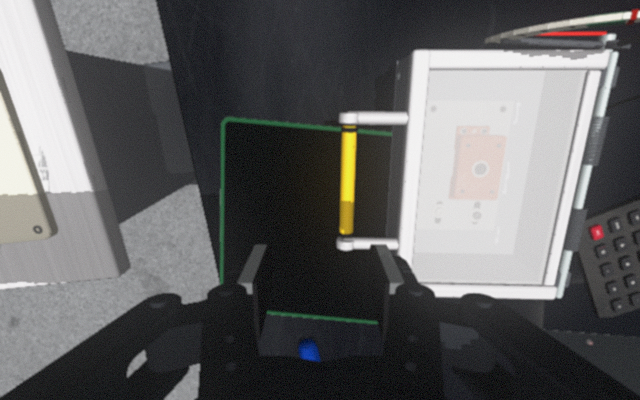

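The wrist view shows the bar from (349,131) to (346,234) and the cover edge near x=408. The bar's middle is about (0.437,-0.051) with yaw -0.12, which agrees with the top view.

```bash
python3 -c "
from h import *
plan([.437,-.0515,.14],rot(-.12),jaw=.5,step=.03)"
```

```text
dist [ 0.0176 -0.0013 -0.0922] rotvec [0.0121 0.0281 0.0009]
{"travel":[0.13, -0.01, 0.57],"turn":[0.02, 0.05, 0.0],"jaw":0.5},
{"travel":[0.12, -0.01, 0.57],"turn":[0.02, 0.05, 0.0],"jaw":0.5},
{"travel":[0.12, -0.01, 0.57],"turn":[0.02, 0.05, 0.0],"jaw":0.5},
{"travel":[0.11, -0.01, 0.58],"turn":[0.02, 0.05, 0.0],"jaw":0.5},
```

```bash
python3 -m pendant '[{"travel":[0.13,-0.01,0.57],"turn":[0.02,0.05,0],"jaw":0.5},{"travel":[0.12,-0.01,0.57],"turn":[0.02,0.05,0],"jaw":0.5},{"travel":[0.12,-0.01,0.57],"turn":[0.02,0.05,0],"jaw":0.5},{"travel":[0.11,-0.01,0.5],"turn":[0.02,0.05,0],"jaw":0.5},{"travel":[0,0,0],"turn":[0,0,0],"jaw":0.5}]'; python3 -c "
from h import *
plan([.437,-.0515,.068],rot(-.12),jaw=.5,step=.02)"
```

```text
clock: 11.65
tcp_pos: [0.4359, -0.0477, 0.1364]
tool_rot: [-0.001, 0.998, -0.057, -0.003]
wrist_force: [-0.1, -0.3, 0.4]
finger_gap: 0.0431
dist [ 0.0011 -0.0038 -0.0684] rotvec [-0.0018  0.0068  0.0051]
{"travel":[0.01, 0.02, 0.43],"turn":[-0.0, 0.01, 0.01],"jaw":0.5},
{"travel":[0.01, 0.02, 0.43],"turn":[-0.0, 0.01, 0.01],"jaw":0.5},
{"travel":[0.01, 0.02, 0.43],"turn":[-0.0, 0.01, 0.01],"jaw":0.5},
{"travel":[0.01, 0.02, 0.43],"turn":[-0.0, 0.01, 0.01],"jaw":0.5},
```

```bash
python3 -m pendant '[{"travel":[0.01,0.02,0.43],"turn":[0,0.01,0.01],"jaw":0.5},{"travel":[0.01,0.02,0.43],"turn":[0,0.01,0.01],"jaw":0.5},{"travel":[0.01,0.02,0.43],"turn":[0,0.01,0.01],"jaw":0.5},{"travel":[0.01,0.02,0.4],"turn":[0,0.01,0.01],"jaw":0.5},{"travel":[0,0,0],"turn":[0,0,0],"jaw":0.5}]'; python3 -c "
from h import *
plan([.437,-.0515,.069],rot(-.12),jaw=.5,step=.02)"
```

```text
clock: 12.15
tcp_pos: [0.4374, -0.0473, 0.0666]
tool_rot: [-0.002, 0.998, -0.057, -0.003]
wrist_force: [0.3, 0.1, -0.4]
finger_gap: 0.0429
dist [-0.0004 -0.0042  0.0024] rotvec [-0.003   0.0064  0.0053]
{"travel":[0.0, 0.11, -0.06],"turn":[-0.02, 0.05, 0.04],"jaw":0.5},
```

```bash
python3 -m pendant '[{"travel":[0,0.08,-0.07],"turn":[0,0,0],"jaw":0},{"travel":[0,0,0],"turn":[0,0,0],"jaw":0},{"travel":[0,0,0],"turn":[0,0,0],"jaw":0},{"travel":[0,0,0],"turn":[0,0,0],"jaw":0},{"travel":[0,0,0],"turn":[0,0,0],"jaw":0}]'
```

```text
clock: 12.65
tcp_pos: [0.4374, -0.0498, 0.072]
tool_rot: [-0.002, 0.998, -0.057, -0.003]
wrist_force: [-2.4, -0.6, -1.0]
finger_gap: 0.0099
```

```bash
cat >> h.py <<'E'
H=np.array([.629,-.0729,.09])
def th():
    s,Rt=tool(); g=s["tcp_pos"]-.019*Rt.as_matrix()[:,2]; d=g-H; x=d[0]*np.cos(.12)-d[1]*np.sin(.12)
    return s,np.arctan2(d[2],-x),np.hypot(d[2],x),d[0]*np.sin(.12)+d[1]*np.cos(.12)
def arc(t1,n,r=.193):
    s,t0,rr,y=th(); print("theta",t0.round(3),"r",rr.round(4),"y",y.round(4),"F",s["wrist_force"].round(1),"gap",round(s["finger_gap"],4),s["clock"])
    t=np.linspace(t0,t1,n+1); p=np.c_[-r*np.cos(t),r*np.sin(t)]; d=np.diff(p,axis=0)/.04
    print(d.round(3).tolist())
    _,Rt=tool(); print("rotvec to upright/8deg",((Rt.inv()*rot(-.12)).as_rotvec()/.1396).round(2))
E
python3 -m pendant '[{"travel":[0,0,-0.15],"turn":[0,0,0],"jaw":0},{"travel":[0.01,0,-0.24],"turn":[0,0,0],"jaw":0},{"travel":[0.03,0,-0.29],"turn":[0,0,0],"jaw":0},{"travel":[0.05,0,-0.29],"turn":[0,0,0],"jaw":0},{"travel":[0.07,0,-0.28],"turn":[0,0,0],"jaw":0},{"travel":[0.08,0,-0.28],"turn":[0,0,0],"jaw":0}]'
python3 -c "
from h import *
arc(.75,7)"
```

```text
clock: 13.25
tcp_pos: [0.4498, -0.0514, 0.139]
tool_rot: [-0.002, 0.998, -0.057, -0.001]
wrist_force: [3.3, 0.0, -2.2]
finger_gap: 0.0098
theta 0.36 r 0.1929 y -0.0002 F [ 3.3  0.  -2.2] gap 0.0098 13.25
[[0.102, 0.249], [0.115, 0.243], [0.129, 0.236], [0.142, 0.228], [0.154, 0.22], [0.166, 0.211], [0.178, 0.202]]
rotvec to upright/8deg [-0.03  0.01  0.04]
```

```bash
python3 -m pendant '[{"travel":[0.1,0,-0.25],"turn":[0,0,0],"jaw":0},{"travel":[0.12,0,-0.24],"turn":[0,0,0],"jaw":0},{"travel":[0.13,0,-0.24],"turn":[0,0,0],"jaw":0},{"travel":[0.14,0,-0.23],"turn":[0,0,0],"jaw":0},{"travel":[0.15,0,-0.22],"turn":[0,0,0],"jaw":0},{"travel":[0.17,0,-0.21],"turn":[0,0,0],"jaw":0}]'
python3 -c "
from h import *
arc(1.12,8)"
```

```text
clock: 13.85
tcp_pos: [0.4897, -0.0565, 0.2031]
tool_rot: [-0.001, 0.998, -0.057, 0.008]
wrist_force: [5.5, -0.6, -6.4]
finger_gap: 0.0098
theta 0.754 r 0.1929 y -0.0005 F [ 5.5 -0.6 -6.4] gap 0.0098 13.85
[[0.155, 0.157], [0.162, 0.15], [0.168, 0.142], [0.175, 0.135], [0.181, 0.126], [0.186, 0.118], [0.191, 0.109], [0.196, 0.101]]
rotvec to upright/8deg [-0.02 -0.11  0.04]
```

```bash
python3 -m pendant '[{"travel":[0.16,0,-0.16],"turn":[0,-0.01,0],"jaw":0},{"travel":[0.16,0,-0.15],"turn":[0,-0.01,0],"jaw":0},{"travel":[0.17,0,-0.14],"turn":[0,-0.01,0],"jaw":0},{"travel":[0.18,0,-0.13],"turn":[0,-0.01,0],"jaw":0},{"travel":[0.18,0,-0.13],"turn":[0,-0.01,0],"jaw":0},{"travel":[0.19,0,-0.12],"turn":[0,-0.01,0],"jaw":0},{"travel":[0.19,0,-0.11],"turn":[0,0,0],"jaw":0},{"travel":[0,0,0],"turn":[0,0,0],"jaw":0}]'
python3 -c "
from h import *
arc(1.12,4)"
```

```text
clock: 14.65
tcp_pos: [0.5481, -0.064, 0.2457]
tool_rot: [-0.0, 0.998, -0.057, 0.01]
wrist_force: [1.2, -0.1, -0.6]
finger_gap: 0.01
theta 1.133 r 0.1929 y -0.0009 F [ 1.2 -0.1 -0.6] gap 0.01 14.65
[[-0.014, -0.007], [-0.014, -0.007], [-0.014, -0.007], [-0.014, -0.007]]
rotvec to upright/8deg [-0.02 -0.14  0.04]
```

```bash
python3 -c "
from h import *
arc(.875,8)"
```

```text
theta 1.133 r 0.1929 y -0.0009 F [ 1.2 -0.1 -0.6] gap 0.01 14.65
[[-0.14, -0.068], [-0.138, -0.073], [-0.135, -0.077], [-0.133, -0.081], [-0.13, -0.086], [-0.127, -0.09], [-0.124, -0.094], [-0.121, -0.098]]
rotvec to upright/8deg [-0.02 -0.14  0.04]
```

```bash
python3 -m pendant '[{"travel":[-0.14,0,0.07],"turn":[0,0,0],"jaw":0},{"travel":[-0.14,0,0.07],"turn":[0,0,0],"jaw":0},{"travel":[-0.13,0,0.08],"turn":[0,0,0],"jaw":0},{"travel":[-0.13,0,0.08],"turn":[0,0,0],"jaw":0},{"travel":[-0.13,0,0.09],"turn":[0,0,0],"jaw":0},{"travel":[-0.13,0,0.09],"turn":[0,0,0],"jaw":0},{"travel":[0,0,0],"turn":[0,0,0],"jaw":0},{"travel":[0,0,0],"turn":[0,0,0],"jaw":0}]'
python3 -c "
from h import *
arc(.875,2)"
```

```text
clock: 15.45
tcp_pos: [0.5122, -0.0594, 0.2236]
tool_rot: [-0.001, 0.998, -0.057, 0.01]
wrist_force: [3.1, 0.8, -4.4]
finger_gap: 0.01
theta 0.913 r 0.1929 y -0.0006 F [ 3.1  0.8 -4.4] gap 0.01 15.45
[[-0.071, -0.056], [-0.07, -0.057]]
rotvec to upright/8deg [-0.02 -0.14  0.04]
```

```bash
python3 -m pendant '[{"travel":[-0.07,0,0.06],"turn":[0,0,0],"jaw":0},{"travel":[-0.04,0,0.03],"turn":[0,0,0],"jaw":0},{"travel":[0,0,0],"turn":[0,0,0],"jaw":0},{"travel":[0,0,0],"turn":[0,0,0],"jaw":0},{"travel":[0,0,0],"turn":[0,0,0],"jaw":0},{"travel":[0,0,0],"turn":[0,0,0],"jaw":0},{"travel":[0,0,0],"turn":[0,0,0],"jaw":0},{"travel":[0,0,0],"turn":[0,0,0],"jaw":0}]'
python3 - <<'E'
from h import *
arc(.875,2)
t=vision.camera("side"); u=vision.camera("top")
a=cv2.resize(t["frame"][180:280,250:350],None,fx=4,fy=4,interpolation=cv2.INTER_CUBIC)
b=cv2.resize(u["frame"][140:240,220:320],None,fx=4,fy=4,interpolation=cv2.INTER_CUBIC)
cv2.imwrite("pics/end.png",np.hstack([a,b])); arc(.875,2)
E
```

```text
clock: 16.25
tcp_pos: [0.5083, -0.0589, 0.2204]
tool_rot: [-0.001, 0.998, -0.057, 0.01]
wrist_force: [1.3, -0.3, -3.6]
finger_gap: 0.0099
theta 0.886 r 0.1929 y -0.0006 F [ 1.3 -0.3 -3.6] gap 0.0099 16.25
[[-0.021, -0.018], [-0.021, -0.018]]
rotvec to upright/8deg [-0.02 -0.15  0.04]
theta 0.887 r 0.1929 y -0.0006 F [ 2.5  1.4 -3.6] gap 0.0104 16.35
[[-0.022, -0.018], [-0.022, -0.018]]
rotvec to upright/8deg [-0.02 -0.15  0.04]
```

View pics/end.png

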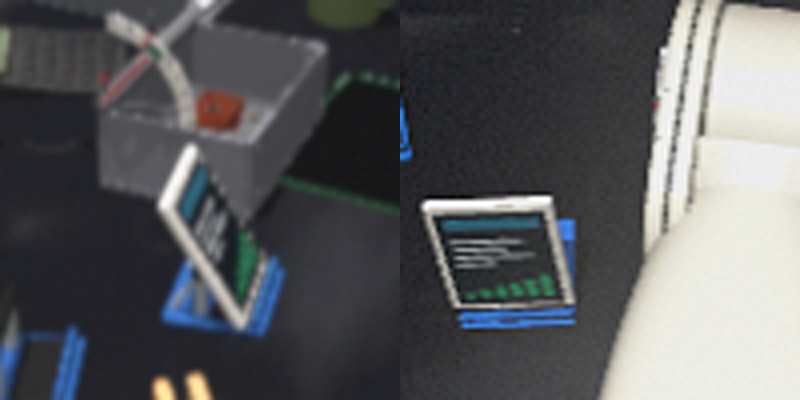

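The picture shows the tablet leaning with its screen to the robot, and the cover line crossing the scale near (152,45) by the green patch. I'll check the scale colours against angle numerically.

Run:
```python
from h import *
t=vision.camera("side"); f=t["frame"].astype(float); hsv=cv2.cvtColor(t["frame"],cv2.COLOR_BGR2HSV)
for y in (.108,.114):
  for r in (.07,.08,.09,.1):
    P=[H+R.from_euler('z',-.12).apply([-r*np.cos(a),y,r*np.sin(a)]) for a in np.arange(.6,1.25,.05)]
    px=proj(t,P).astype(np.float32)
    v=cv2.remap(t["frame"],px[:,0].copy(),px[:,1].copy(),cv2.INTER_LINEAR)[:,0].astype(int)
    print(y,r,[("R%+d"%(c[2]-max(c[0],c[1]))+"G%+d"%(c[1]-max(c[0],c[2]))) for c in v], (px[0]-[250,180])*4)
def pk(): s,a,rr,y=th(); print(a.round(4),s["joint_vel"].round(3),s["finger_gap"])
pk()
```

```text
0.108 0.07 ['R-1G-2', 'R-2G-2', 'R-2G-2', 'R-1G-2', 'R+7G-9', 'R+25G-25', 'R+27G-27', 'R+10G-12', 'R+2G-5', 'R-2G-4', 'R-3G-3', 'R-1G-1', 'R+1G-1'] [157.67468262  73.89642334]
0.108 0.08 ['R+6G-6', 'R+6G-6', 'R+4G-4', 'R-4G+4', 'R-17G+10', 'R-21G+11', 'R-15G+10', 'R+7G-7', 'R+22G-22', 'R+11G-11', 'R+6G-6', 'R+5G-5', 'R+6G-6'] [166.32775879  69.89294434]
0.108 0.09 ['R+6G-6', 'R+5G-5', 'R+3G-3', 'R-2G+2', 'R-5G+5', 'R-4G+4', 'R-2G+2', 'R+11G-11', 'R+39G-39', 'R+11G-11', 'R+5G-5', 'R+3G-3', 'R+3G-3'] [175.04968262  65.85778809]
0.108 0.1 ['R-2G-3', 'R-3G-3', 'R-4G-4', 'R-3G-3', 'R-2G-3', 'R+0G-3', 'R-1G-3', 'R-2G-4', 'R-1G-4', 'R-5G-4', 'R-5G-4', 'R-5G-4', 'R-6G-5'] [183.84118652  61.79064941]
0.114 0.07 ['R-4G-4', 'R-3G-3', 'R-3G-3', 'R-1G-3', 'R+10G-13', 'R+30G-32', 'R+28G-30', 'R+8G-11', 'R-2G-5', 'R-5G-4', 'R-4G-4', 'R-1G+0', 'R+0G-1'] [154.87463379  76.84979248]
0.114 0.08 ['R+4G-4', 'R+3G-3', 'R+3G-3', 'R-3G+3', 'R-8G+4', 'R-1G+1', 'R+3G-3', 'R+8G-8', 'R+15G-15', 'R+6G-6', 'R+4G-4', 'R+4G-4', 'R+3G-3'] [163.55004883  72.8425293 ]
0.114 0.09 ['R+6G-6', 'R+6G-6', 'R+5G-5', 'R-2G+2', 'R-14G+12', 'R-15G+12', 'R-13G+11', 'R+13G-13', 'R+28G-28', 'R+10G-10', 'R+5G-5', 'R+5G-5', 'R+5G-5'] [172.29467773  68.80340576]
0.114 0.1 ['R+2G-3', 'R+2G-2', 'R+0G-1', 'R+0G-1', 'R+1G-1', 'R+1G-1', 'R+1G-3', 'R+7G-7', 'R+16G-17', 'R+3G-4', 'R-2G-2', 'R-2G-1', 'R-3G-3'] [181.109375   64.7321167]
0.8867 [-0.    -0.    -0.001 -0.002  0.     0.001] 0.010050117688086441
```

The image puts the red pointer at about 0.88 rad, inside the green band (about 0.75 to 0.93) and below the red mark at 1.0. That agrees with the 0.887 rad from kinematics, so I'm handing in.

```bash
python3 -c "
from rig import ctrl
print(ctrl.finish_job())"
```

```text
the job is handed in; nothing more can be done
None
```

I did both parts of the job and handed it in after about 16.5 s on the robot's clock; no verdict is reported. I lifted the tablet out of the slot holder, leaned it on the right-hand blue rest with its screen to the robot, and let go. I then raised the cover to about 1.13 rad, brought it back down slowly to about 0.887 rad, and finished still gripping the bar.

**Last checks:**
- **Cover:** arm kinematics put the cover at 0.887 rad. The side camera puts the red pointer at about 0.88 rad, inside the green band and below the red mark, so the two agree.
- **Stillness and grip:** joint speeds were near zero. The fingers stayed closed on the bar with a 10 mm reading; the bar is 12 mm thick, and the tablet (9 mm) also read about 1 mm low.
- **Tablet:** it rests in place between the ledge and the rubber bar, tilted back about 0.5 rad. I estimated that tilt from an image taken just after release. The final picture shows it still leaning there.

**What went wrong or was not checked:**
- My first grip on the tablet was only about 8 mm below its top edge, so I reopened and gripped lower.
- The first side and top estimates of the holder disagreed by about 9 mm; the wrist camera settled it.
- I planned no path near the mug, screwdriver, block or tape, but did not measure them again at the end.
- I viewed 12 pictures, more than the 8 planned but within the limit.

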